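# Load a microplate into the incubator-shaker

## Robot

A 6-joint arm with a two-finger parallel gripper is mounted at the origin on a cart in front of the work surface, level with it; the furniture and walls round the work are solid. World frame = base frame: x ahead of the robot, y to its left, z up, the work surface at z = 0. Lengths are in m, angles in degrees, forces in N, time in s.
With the tool pointing down it reaches from about 0.4 to 0.825 m from the base axis. Payload 7 kg.
Tool frame: the origin (TCP) lies at the very end of the fingers, on their centre line; the grasp point (between the pads) lies 19 mm behind it; z points along the fingers, y is the direction in which the jaws open and shut (so a half turn about z gives the same grasp; the last joint's range is limited). The gripper opens to 88 mm and grips with 3 to 60 N. Pads are 19 mm wide; open, the fingers measure 130 mm over their backs; the gripper's body (78 mm by 193 mm) begins 47 mm behind the grasp point.
Start: joints at [-52.936, 20.546, 0.682, 0, -70.136, -16.507], TCP at [0.237, -0.632, 0.227] pointing down, gripper open.
Joint ranges: [-176.03, 176.03], [-82.01, 121.73], [-58.28, 71.71], [-173.87, 95.51], [-174.79, -0.11], [-173.66, 173.66]. Speed limits (degrees/s): [136.94, 136.94, 172.46, 180, 180, 180].

## Interface

Orientations are given as [roll, pitch, yaw] about the fixed x, y, z axes, in that order (R = Rz(yaw) Ry(pitch) Rx(roll)).
In Python, from plant import ctrl gives the robot as it stands.
- The arm moves only by the tool move_arm, never from a script. Its argument "increments" is a list of rows, each a list of 2 entries, a list of its own where there are three numbers: the shift along the world's x, y, z in mm, then the turn about the world's z in rad. A call has exactly 8 rows; each row shifts and turns the pose as measured when the row begins; what a row does not reach is not made up. A row lasts 1/10 s, in which the tool goes at most 50 mm and 8.59 degrees, less where a joint would pass 70% of its speed; a pose out of reach is approached as far as the arm can. A call with a gripper value outside its range is refused whole. "jaw" is the gripper command: -1 is shut, 1 is fully open, values between are in proportion, set as the call begins (left out, the last holds). The fingers move at their own pace and stop on an object; the grip force is fixed at half the most. Time passes only in rows, so rows that do not move let the fingers close, or fill a call up. It gives the time, the measured TCP pose, the force and the opening at its end, in the units of the state.
- ctrl.get_obs(): the state, without advancing time (a new reading comes with each control period).
- ctrl.snapshot(name): name is "side" or "top"; returns a dict with "color" (480x640x3 uint8, red, green, blue), "fx", "fy", "cx", "cy" (pixels), "R" (3x3) and "t" (3): a world point X has camera coordinates R X + t. Camera axes: x right, y down, z forward; pixel columns grow to the right and rows downward; lengths in m; the calibration is good to about 2 mm. A picture is of the moment at which its call begins. There is no depth.
- ctrl.close_job(): hands the job in, once; it reports no verdict.
The state is a dict: "clock": time; "joint_pos": joint angles; "qvel": joint speeds; "tau": joint torques, N m; "tool_pos": TCP position; "orientation": TCP orientation; "force": force on the tool from outside, world axes, zero at the start; "moment": the same for the moment, N m; "opening": finger opening in m.
Only numpy, scipy, OpenCV 4.12 (cv2) and the standard library are available. Lean on these libraries where they do the work, as an engineer would, in place of code of your own. Each camera call takes 0.05 s, during which the arm holds its last target.

## Task

Load the white 96-well plate into the shaker and start the run: press the blue release button so that the lid springs open, slide the plate along the loading tray, keeping it flat, until it is fully home against the stop at the back of the nest with the two sprung rollers closed behind it, press the lid down until its latch catches, and then press the green start button all the way in. Never press start while the lid is open, and leave the bottles beside the shaker where they stand.

Things in the scene. Friction and masses are not known exactly. Their poses are not given: they have to be found in the camera images.
- shaker: White incubator-shaker with a blue stripe, fixed, 220 mm wide, deck 57 mm high. Origin on the bench under the nest's centre; +x from the tray's open front (x = -195 mm) to the back (+84), +y left. The plate slides along +x on the level tray floor, z = 40 mm, between cheeks 17 mm higher: 164 mm apart up to x = -86, tapering to 131 mm at x = -56, then straight to the rear stop at +43.
- nest_mid (a point): Centre of the nest: point (0, 0, 47 mm) of the shaker, axes parallel to its. The plate is home when plate_mid lies here. At x = -45, y = +-69 two sprung upright white rollers (radius 8 mm) stand out of the cheeks to y = +-61; the plate must push them apart (about 8 N of push in all) and they close behind its rear corners when it is home.
- plate_mid (a point): Centre (half-way up) of the loose white 96-well plate, 85.5 mm (x) by 127.8 mm (y) by 14.4 mm, 0.08 to 0.17 kg. It starts flat on the tray, a long edge toward the nest, up to 10 mm off the middle and 7 degrees askew. Too wide to grasp: push it on the long edge facing the tray's front (x = -43 mm of the plate). Home, that edge lies at x = -43 of the shaker.
- release_top (a point): Centre of the top of the blue round release button (radius 10 mm) on the left cheek, x = -100, y = +96, z = 66 mm of the shaker. Pressed down from above; spring, 5 mm travel, 5 to 6 N at the bottom.
- release (a joint): Travel of the blue release button, m: 0 up, 0.005 fully in. It draws the latch hook aside by as much; the lid comes free at about 0.003.
- start_top (a point): Centre of the top of the green round start button (radius 10 mm) on the left cheek nearer the front, x = -150, y = +96, z = 66 mm of the shaker. Pressed down from above; spring, 5 mm travel, 5 N at the bottom; comes up again when let go.
- start (a joint): Travel of the green start button, m: 0 up, 0.005 fully in; 0.0038 or more counts as pressed.
- lid (a joint): Angle of the clamshell lid, rad: 0 shut, 1.25 at its open stop. A light spring opens it (1 to 5 N at its front edge) in about a second once the latch lets go, and holds it open. It can shut only if the plate is home, since a skirt under its front edge comes down just in front of the seated plate.
- lid_hinge (a point): Middle of the lid's hinge axis, which runs along y at x = +70, z = 63 mm of the shaker; this point's axes turn with the lid (parallel to the shaker's when shut). The lid is a grey frame with a clear window, 148 mm wide, reaching from the hinge 120 mm along its -x; its top face lies 2.5 mm above the axis.
- lid_tab (a point): Centre of the top of the blue tab (14 x 56 mm, 5 mm thick) at the middle of the lid's front edge, 125 mm from the hinge axis; turns with the lid. Shut: x = -55, y = 0, z = 64 mm of the shaker. Pressing here or on the lid's front bar closes it; the latch snaps in the last 6 mm and needs about 10 N in all.
- hook (a joint): Travel of the steel latch hook on the left of the lid (x = -20), m: 0 at rest, over the lid's ear when the lid is shut; the closing lid pushes it about 0.003 aside and it springs back to 0 as the lid latches.
- amber_bottle: Brown bottle with black cap, 54 mm wide, 112 mm high, loose, left of the shaker; origin under its centre. Not to be disturbed.
- wash_bottle: White squeeze bottle with blue cap and bent spout, body 60 mm wide, 181 mm high, loose, further left; origin at its foot between body and spout. Not to be disturbed.
- buffer_bottle: Small white bottle with yellow cap, 36 mm wide, 82 mm high, loose, right of the shaker; origin under its centre. Not to be disturbed.

How it is judged:
By the outcome, as a careful person would: the job done as asked, in the order asked, and still so for the second after the job is handed in, with the robot touching nothing.
It also fails if it takes over 67 s, if anything falls off the work surface, if the arm or the gripper's body presses on something with over 40 N, if the wrist force passes 120 N, or if a joint passes its speed limit or range.

## Working session

There is one attempt and no reset: what is moved stays moved. The work goes in short steps, Python scripts to look and compute and a tool call to move; the robot and the scene stay as the last step left them, time stands still between calls to the robot, and variables do not carry over. Pictures are saved under pics/ and viewed, and the job is handed in when it is done.

Besides the shell and the picture viewer there is one more tool, called as name([rows], argument=value, ...), one row to a line, values as JSON. move_arm: Moves the arm, as the interface text tells. Its arguments: {"type":"object","properties":{"increments":{"type":"array","items":{"type":"array"}},"jaw":{"type":"number"}},"required":["increments"]}

```bash
mkdir -p pics; ls
python3 - <<'E'
from plant import ctrl
import cv2
o=ctrl.get_obs(); print({k:o[k] for k in('clock','tool_pos','orientation','force','opening')})
for n in('side','top'):
    s=ctrl.snapshot(n); cv2.imwrite(f'pics/{n}0.png',s['color'][:,:,::-1]); print(n,s['fx'],s['cx'],s['cy'],s['R'],s['t'])
E
```

```text
pics
{'clock': 0.0, 'tool_pos': array([ 0.23681445, -0.63156812,  0.22562053]), 'orientation': array([ 1.79906143e+02, -6.88149395e-03, -1.59449614e+02]), 'force': array([-0.04832198, -0.03465765, -0.4152876 ]), 'opening': 0.08786278661565249}
side 467.46572646672024 323.1062514303266 245.0771637769652 [[-0.7962669  -0.60479315  0.0135747 ]
 [-0.33618014  0.42373426 -0.84108989]
 [ 0.50293333 -0.67429558 -0.54072501]] [0.45908581 0.24059365 0.89157667]
top 445.38855037717684 320.56749321171526 237.22843427004452 [[-0.00433336 -0.99979154  0.01995251]
 [-0.99162359  0.00172055 -0.1291499 ]
 [ 0.12908865 -0.02034503 -0.99142433]] [-0.01453462  0.57329076  0.89626039]
```

View pics/top0.png

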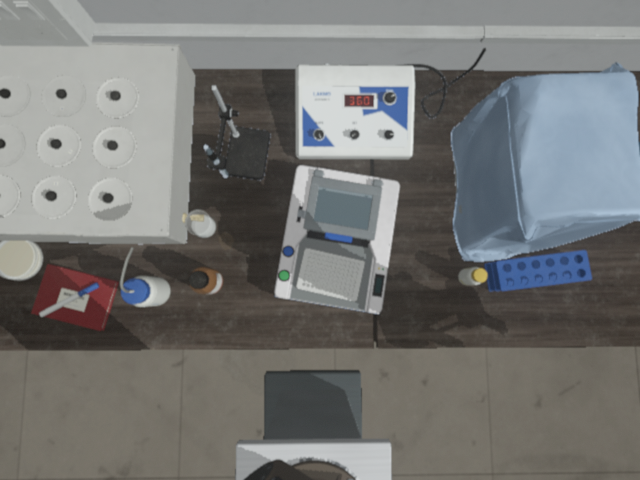

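View pics/side0.png

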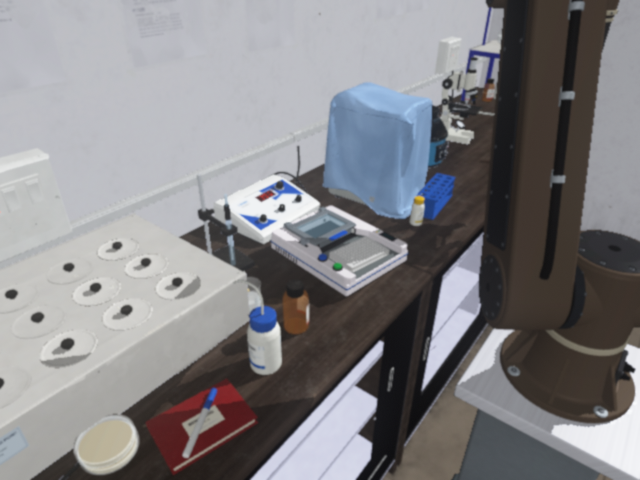

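The top view shows the shaker at about (340,240). The release button is at (288,251), start at (284,276), the lid tab at (338,238) and the plate at (333,272). Next I'll measure these by colour.

```bash
cat > h.py <<'E'
import numpy as np, cv2
from plant import ctrl
def K(s): return np.array([[s['fx'],0,s['cx']],[0,s['fy'],s['cy']],[0,0,1.]])
def ray(s,uv,z):
    R=np.array(s['R']);t=np.array(s['t'])
    d=R.T@np.linalg.solve(K(s),[uv[0],uv[1],1.]);c=-R.T@t
    return c+d*(z-c[2])/d[2]
def proj(s,X):
    p=np.asarray(X)@np.array(s['R']).T+np.array(s['t']); return np.c_[s['fx']*p[:,0]/p[:,2]+s['cx'],s['fy']*p[:,1]/p[:,2]+s['cy']]
def tri(s1,u1,s2,u2):
    P=[K(s)@np.c_[s['R'],s['t']] for s in(s1,s2)]
    X=cv2.triangulatePoints(P[0],P[1],np.array(u1,float).reshape(2,1),np.array(u2,float).reshape(2,1))[:,0]
    return X[:3]/X[3]
def blobs(s,lo,hi,roi,amin=15):
    hsv=cv2.cvtColor(s['color'],cv2.COLOR_RGB2HSV); m=cv2.inRange(hsv,np.array(lo),np.array(hi))
    x0,y0,x1,y1=roi; q=np.zeros_like(m); q[y0:y1,x0:x1]=m[y0:y1,x0:x1]
    n,l,st,c=cv2.connectedComponentsWithStats(q)
    return [(c[i].round(1),st[i].tolist()) for i in range(1,n) if st[i][4]>=amin]
E
python3 - <<'E'
from h import *
for n,roi in(('top',(270,160,405,315)),('side',(270,205,410,295))):
    s=ctrl.snapshot(n)
    for nm,lo,hi in(('blue',(100,110,50),(125,255,255)),('green',(50,100,50),(90,255,255))):
        for c,st in blobs(s,lo,hi,roi): print(n,nm,c,st,ray(s,c,.066).round(4))
    x0,y0,x1,y1=roi; im=s['color'][y0:y1,x0:x1,::-1]
    cv2.imwrite(f'pics/{n}_zoom.png',cv2.resize(im,None,fx=4 if n=='side' else 3.8,fy=4 if n=='side' else 3.8,interpolation=cv2.INTER_CUBIC))
E
```

```text
top blue [338.3 237.5] [325, 233, 28, 10, 177] [ 0.5689 -0.0517  0.066 ]
top blue [287.9 250.9] [284, 247, 9, 9, 69] [0.5418 0.0504 0.066 ]
top green [283.6 275. ] [279, 271, 10, 9, 72] [0.4932 0.0588 0.066 ]
side blue [337.9 235.1] [329, 230, 19, 11, 87] [ 0.5664 -0.0465  0.066 ]
side blue [322.4 257. ] [319, 254, 8, 7, 44] [0.5377 0.0554 0.066 ]
side green [337.3 266. ] [334, 263, 8, 7, 46] [0.4892 0.0633 0.066 ]
```

View pics/top_zoom.png

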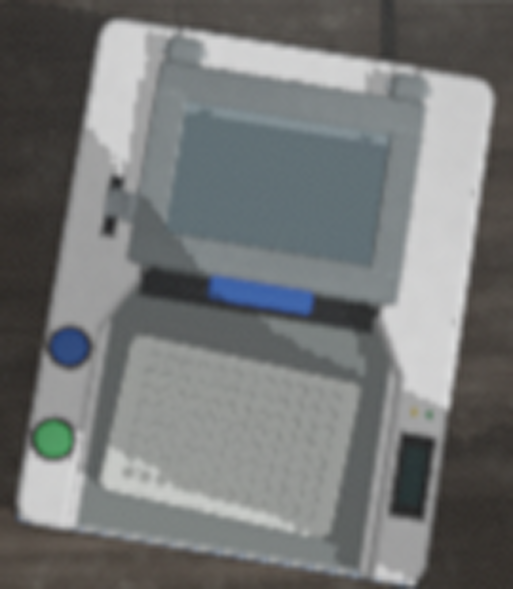

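```bash
cat >> h.py <<'E'
def fit(A,B):
    a=A.mean(0);b=B.mean(0);H=(A-a).T@(B-b)
    th=np.arctan2(H[0,1]-H[1,0],H[0,0]+H[1,1]); R=np.array([[np.cos(th),-np.sin(th)],[np.sin(th),np.cos(th)]])
    return th,R,b-R@a
E
python3 - <<'E'
from h import *
s=ctrl.snapshot('top')
W=np.array([ray(s,(338.3,237.5),.063),ray(s,(287.9,250.9),.065),ray(s,(283.6,275.),.065)])[:,:2]
S=np.array([[-.055,0],[-.1,.096],[-.15,.096]])
th,R,t=fit(S,W); print(np.degrees(th),t,((S@R.T+t-W)*1e3).round(1))
# deck corners (z .057): right-hand & rear outline approximate check
for u,v in((115,20),(493,90),(18,522),(415,585)):
    p=ray(s,(270+u/3.8,160+v/3.8),.057)[:2]; print('deck',(R.T@(p-t)*1e3).round(1))
P=[]
for u,v in((135,335),(362,380),(100,487),(327,537)):
    p=ray(s,(270+u/3.8,160+v/3.8),.0544)[:2]; q=R.T@(p-t)*1e3;P.append(q); print('plate',q.round(1))
print(np.mean(P,0))
for n,uv,z in(('amber',(203,280),.112),('wash',(133,291),.15),('buffer',(480,275),.082)):
    p=ray(s,uv,z)[:2]; print(n,p,(R.T@(p-t)*1e3).round(1))
for nm,q in(('release',(-.1,.096)),('start',(-.15,.096)),('pre',(-.17,0)),('mid',(-.0525,0)),('lidback',(.06,0))): print(nm,(R@q+t).round(4))
# plate mask
x0,y0=270,160; hsv=cv2.cvtColor(s['color'],cv2.COLOR_RGB2HSV)
print(hsv[272,333],hsv[245,320],hsv[295,340],hsv[285,300])
# reproject model check in side view
s2=ctrl.snapshot('side'); im=s2['color'][:,:,::-1].copy(); im1=s['color'][:,:,::-1].copy()
pts=[(-.1,.096,.066),(-.15,.096,.066),(-.055,0,.064),(-.195,.11,.057),(-.195,-.11,.057),(.084,.11,.057),(.084,-.11,.057),(-.195,.082,.057),(-.195,-.082,.057),(-.056,.0655,.057),(-.056,-.0655,.057)]
X=np.array([[*(R@p[:2]+t),p[2]] for p in map(np.array,pts)])
for ss,i,roi,nm in((s,im1,(265,160,405,315),'t'),(s2,im,(265,200,415,295),'s')):
    x0,y0,x1,y1=roi; z=cv2.resize(i[y0:y1,x0:x1],None,fx=3.8,fy=3.8,interpolation=cv2.INTER_CUBIC)
    for p in proj(ss,X): cv2.circle(z,tuple(int(v) for v in ((p-[x0,y0]+.5)*3.8)),3,(0,0,255),1)
    cv2.imwrite(f'pics/chk_{nm}.png',z)
E
```

```text
-10.173177375554383 [ 0.62357773 -0.06180563] [[ 0.2 -0.2]
 [ 0.2 -0.1]
 [-0.4  0.3]]
deck [ 82.1 103.9]
deck [  80.1 -107.8]
deck [-196.5  105.6]
deck [-192.9 -107.1]
plate [-87.5  62.3]
plate [-90.1 -62.4]
plate [-170.9   66.3]
plate [-176.   -57.3]
[-131.13731613    2.23377502]
amber [0.48224602 0.20823966] [-186.8  240.8]
wash [0.46169112 0.32366705] [-227.4  350.8]
buffer [ 0.49118008 -0.33193709] [ -82.6 -289.3]
release [0.5421 0.0503]
start [0.4929 0.0592]
pre [ 0.4563 -0.0318]
mid [ 0.5719 -0.0525]
lidback [ 0.6826 -0.0724]
[ 50   5 149] [96 13 97] [ 50   4 180] [ 50   4 200]
```

View pics/chk_t.png

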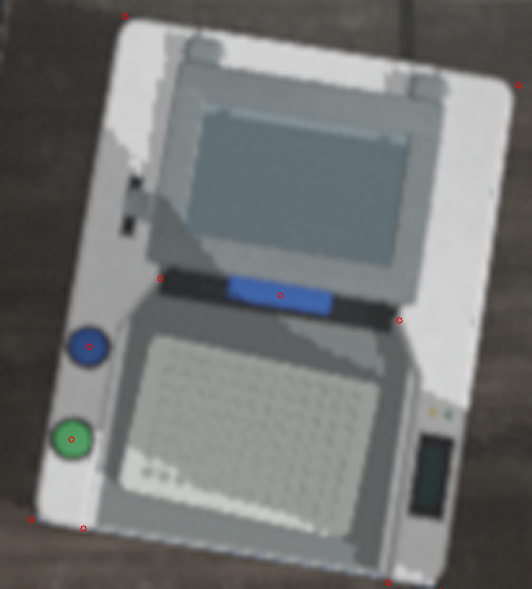

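View pics/chk_s.png

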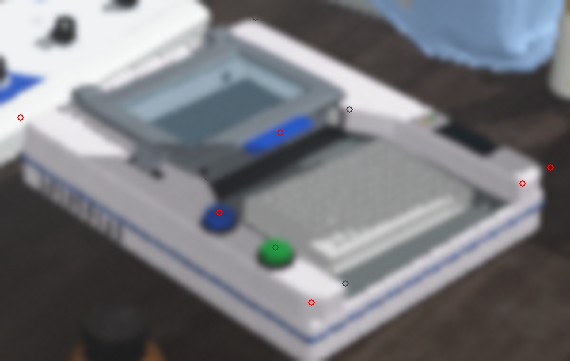

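Release measures at about (0.541, 0.051) and the shaker yaw is -10.2°. The plate is centred at about (-131, +2) mm in the shaker frame, skewed about -2°. I'll approach with the jaws shut and the jaw axis along shaker y.

move_arm([
  [[15, 42, 0], -0.067],
  [[15, 42, 0], -0.067],
  [[15, 42, 0], -0.067],
  [[15, 42, 0], -0.067],
  [[15, 42, 0], -0.067],
  [[15, 42, 0], -0.067],
  [[15, 42, 0], -0.067],
  [[15, 42, 0], -0.067],
], jaw=-1)

```text
clock: 1.1
tool_pos: [0.3566, -0.2883, 0.2233]
orientation: [179.8, -0.0, 168.2]
force: [1.5, 0.7, 0.4]
opening: 0.0292
```

move_arm([
  [[23, 42, -5], 0.028],
  [[23, 42, -10], 0],
  [[23, 42, -15], 0],
  [[23, 42, -15], 0],
  [[23, 42, -15], 0],
  [[23, 42, -15], 0],
  [[23, 42, -15], 0],
  [[20, 40, -15], 0],
])

```text
clock: 1.9
tool_pos: [0.5386, 0.0524, 0.124]
orientation: [179.6, 0.8, 169.9]
force: [0.8, -0.9, 0.3]
opening: 0.0005
```

move_arm([
  [[2, -1, -15], 0],
  [[0, 0, -15], 0],
  [[0, 0, -10], 0],
  [[0, 0, -5], 0],
  [[0, 0, -3], 0],
  [[0, 0, 0], 0],
  [[0, 0, 0], 0],
  [[0, 0, 0], 0],
])

```text
clock: 2.7
tool_pos: [0.5434, 0.0565, 0.0735]
orientation: [179.6, 0.9, 170.2]
force: [-0.0, 0.4, 0.6]
opening: 0.0003
```

Run:
```python
from h import *
ims=[]
for n,roi in(('top',(250,160,410,315)),('side',(265,150,415,295))):
    s=ctrl.snapshot(n);x0,y0,x1,y1=roi
    ims.append(cv2.resize(s['color'][y0:y1,x0:x1,::-1],(390,390),interpolation=cv2.INTER_CUBIC))
cv2.imwrite('pics/p1.png',cv2.hconcat(ims))
o=ctrl.get_obs();print(o['clock'],o['tool_pos'],o['orientation'],o['force'])
```

```text
2.8 [0.54344558 0.05665197 0.07346002] [179.63593622   0.86897972 170.17884613] [-0.22566837  0.53135382 -0.70224291]
```

View pics/p1.png

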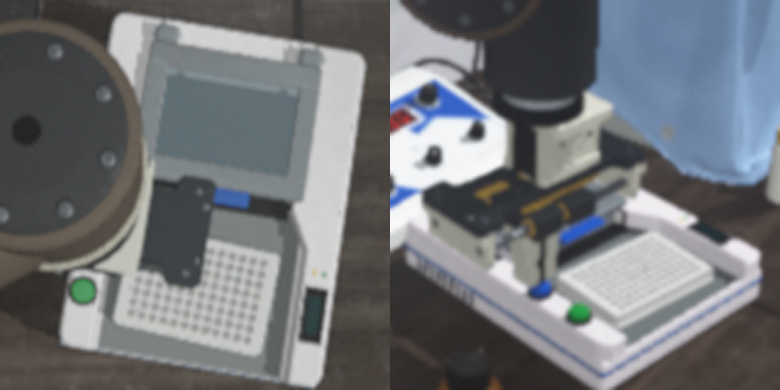

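The side view shows the finger over the blue button. Its y is about 5 mm too far left, so I'll correct that and press.

move_arm([
  [[-2, -5, 0], 0],
  [[0, 0, -3], 0],
  [[0, 0, -3], 0],
  [[0, 0, -3], 0],
  [[0, 0, -3], 0],
  [[0, 0, -2], 0],
  [[0, 0, -1], 0],
  [[0, 0, 0], 0],
])

```text
clock: 3.6
tool_pos: [0.5418, 0.0512, 0.0617]
orientation: [179.6, 1.0, 170.3]
force: [-2.0, -0.3, 4.6]
opening: 0.0004
```

move_arm([
  [[0, 0, -1], 0],
  [[0, 0, -1], 0],
  [[0, 0, 0], 0],
  [[0, 0, 0], 0],
  [[0, 0, 10], 0],
  [[0, 0, 25], 0],
  [[-25, 0, 25], 0],
  [[-40, 0, 0], 0],
])

```text
clock: 4.4
tool_pos: [0.479, 0.0518, 0.1233]
orientation: [179.8, 1.0, 170.4]
force: [-0.0, 0.7, 0.1]
opening: 0.0005
```

```bash
cat > look.py <<'E'
import sys
from h import *
ims=[]
for n,roi in(('top',(250,160,410,315)),('side',(265,150,415,295))):
    s=ctrl.snapshot(n);x0,y0,x1,y1=roi
    ims.append(cv2.resize(s['color'][y0:y1,x0:x1,::-1],(390,390),interpolation=cv2.INTER_CUBIC))
    cv2.imwrite(f'pics/{sys.argv[1]}_{n}.png',s['color'][:,:,::-1])
cv2.imwrite(f'pics/{sys.argv[1]}.png',cv2.hconcat(ims))
o=ctrl.get_obs();print(o['clock'],o['tool_pos'],o['orientation'],o['force'])
E
python3 look.py p2
```

```text
4.5 [0.47295256 0.05027099 0.12130204] [179.83761549   0.73368065 170.33995023] [ 1.08571579  0.18925365 -0.37183643]
```

View pics/p2.png

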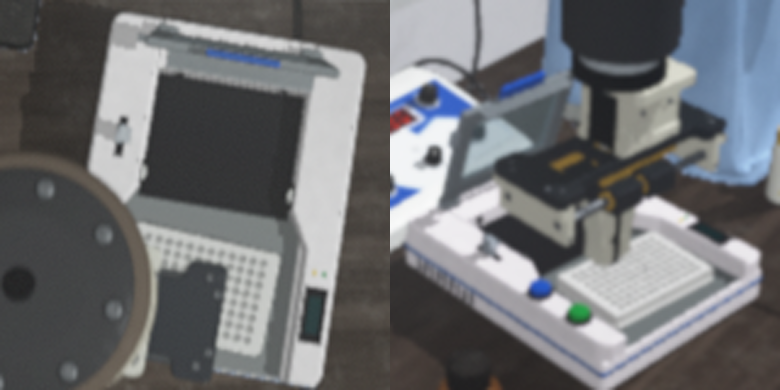

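Lid is open. Now I'll open the jaws halfway for a wide two-finger pusher and go to the front of the tray.

move_arm([
  [[-15, -18, 0], 0],
  [[-20, -25, 0], 0],
  [[-10, -25, 0], -0.008],
  [[-4, -5, -10], 0],
  [[0, 0, -20], 0],
  [[0, 0, -20], 0],
  [[0, 0, -5], 0],
  [[0, 0, 0], 0],
], jaw=0)

```text
clock: 5.3
tool_pos: [0.4225, -0.0237, 0.0671]
orientation: [179.7, 1.0, 170.0]
force: [-0.3, 0.1, 0.9]
opening: 0.0438
```

```bash
cat > w.py <<'E'
from h import *
o=ctrl.get_obs(); th=np.radians(-10.17);R=np.array([[np.cos(th),-np.sin(th)],[np.sin(th),np.cos(th)]]);t=np.array([.6232,-.0615])
print(o['clock'],'tool',o['tool_pos'].round(4),'yaw',o['orientation'].round(2),'F',o['force'].round(1),'open',round(o['opening'],4))
print('shaker frame mm',(R.T@(o['tool_pos'][:2]-t)*1e3).round(1))
E
python3 w.py; python3 look.py p3
```

```text
5.3 tool [ 0.4225 -0.0237  0.0671] yaw [179.67   0.97 170.  ] F [-0.3  0.1  0.9] open 0.0438
shaker frame mm [-204.2    1.8]
5.4 [ 0.42308703 -0.02346891  0.06782266] [179.63060221   1.0408223  170.01018365] [ 0.16674984 -0.17709586 -0.30392444]
```

View pics/p3.png

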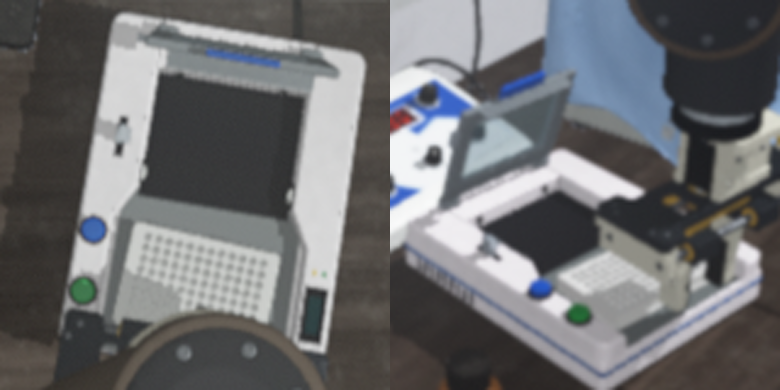

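move_arm([
  [[0, 0, -10], 0],
  [[0, 0, -8], 0],
  [[0, 0, -3], 0],
  [[5, -1, 0], 0],
  [[10, -2, 0], 0],
  [[10, -2, 0], 0],
  [[5, -1, 0], 0],
  [[0, 0, 0], 0],
])

```text
clock: 6.2
tool_pos: [0.458, -0.0291, 0.0468]
orientation: [179.5, 1.2, 170.1]
force: [-0.4, 0.7, -0.5]
opening: 0.0438
```

```bash
python3 w.py
```

```text
6.2 tool [ 0.458  -0.0291  0.0468] yaw [179.54   1.21 170.08] F [-0.4  0.7 -0.5] open 0.0438
shaker frame mm [-168.4    2.7]
```

move_arm([
  [[8, -1, -1], -0.004],
  [[8, -2, 0], 0],
  [[8, -1, 0], 0],
  [[8, -2, 0], 0],
  [[8, -1, 0], 0],
  [[3, -1, 0], 0],
  [[0, 0, 0], 0],
  [[0, 0, 0], 0],
])

```text
clock: 7.0
tool_pos: [0.4983, -0.0396, 0.0437]
orientation: [179.8, 0.6, 169.7]
force: [-2.6, 0.8, 1.9]
opening: 0.0437
```

```bash
python3 w.py; python3 look.py p4
```

```text
7.0 tool [ 0.4983 -0.0396  0.0437] yaw [179.77   0.56 169.69] F [-2.6  0.8  1.9] open 0.0437
shaker frame mm [-126.8   -0.5]
7.1 [ 0.49830564 -0.03952309  0.04371496] [179.76884435   0.57477501 169.70073927] [-1.79204491 -0.07922104 -1.62180513]
```

View pics/p4.png

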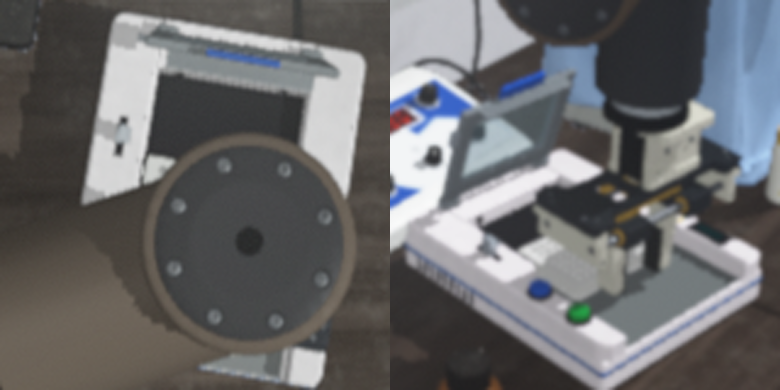

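move_arm([
  [[6, -1, 1], 0.002],
  [[6, -1, 0], 0],
  [[6, -1, 0], 0],
  [[6, -1, 0], 0],
  [[6, -1, 0], 0],
  [[6, -1, 0], 0],
  [[3, -1, 0], 0],
  [[0, 0, 0], 0],
])

```text
clock: 7.9
tool_pos: [0.5406, -0.047, 0.0444]
orientation: [179.8, 0.5, 169.8]
force: [-2.7, 0.7, 0.1]
opening: 0.0438
```

```bash
python3 w.py; python3 look.py p5
```

```text
7.9 tool [ 0.5406 -0.047   0.0444] yaw [179.78   0.54 169.83] F [-2.7  0.7  0.1] open 0.0438
shaker frame mm [-83.9  -0.4]
8.0 [ 0.54054062 -0.046988    0.04456308] [179.76618936   0.57710785 169.84317877] [-0.68967531  0.68108593  0.39806185]
```

View pics/p5.png

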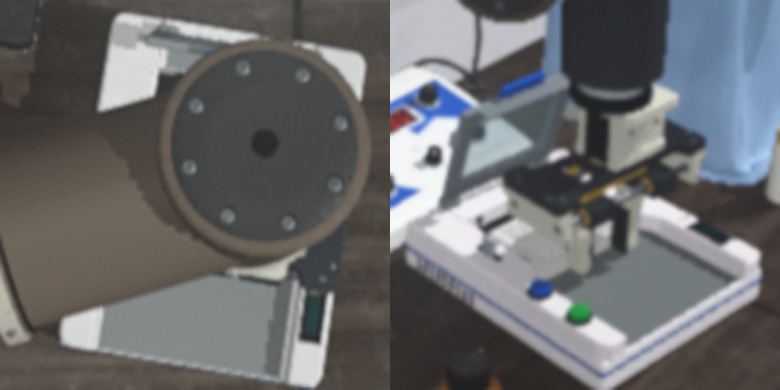

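move_arm([
  [[5, -1, 0], 0],
  [[5, -1, 0], 0],
  [[5, -1, 0], 0],
  [[4, -1, 0], 0],
  [[3, 0, 0], 0],
  [[2, 0, 0], 0],
  [[0, 0, 0], 0],
  [[0, 0, 0], 0],
])

```text
clock: 8.8
tool_pos: [0.5665, -0.0513, 0.0446]
orientation: [179.8, 0.6, 169.8]
force: [-2.1, -0.5, -1.4]
opening: 0.0439
```

```bash
python3 w.py
```

```text
8.8 tool [ 0.5665 -0.0513  0.0446] yaw [179.76   0.58 169.85] F [-2.1 -0.5 -1.4] open 0.0439
shaker frame mm [-57.6   0.1]
```

move_arm([
  [[2, 0, 0], 0],
  [[1.5, 0, 0], 0],
  [[1.5, -0.5, 0], 0],
  [[1, 0, 0], 0],
  [[1, 0, 0], 0],
  [[1, 0, 0], 0],
  [[1, 0, 0], 0],
  [[1, 0, 0], 0],
])

```text
clock: 9.6
tool_pos: [0.5701, -0.0524, 0.0442]
orientation: [179.9, -0.1, 169.9]
force: [-5.8, 1.2, 2.3]
opening: 0.0438
```

```bash
python3 w.py
```

```text
9.6 tool [ 0.5701 -0.0524  0.0442] yaw [ 1.7995e+02 -7.0000e-02  1.6990e+02] F [-5.8  1.2  2.3] open 0.0438
shaker frame mm [-53.9  -0.4]
```

move_arm([
  [[2, 0, 0], 0],
  [[2, -0.5, 0], 0],
  [[2, 0, 0], 0],
  [[2.5, -0.5, 0], 0],
  [[2.5, 0, 0], 0],
  [[2.5, -0.5, 0], 0],
  [[2.5, 0, 0], 0],
  [[2.5, 0, 0], 0],
])

```text
clock: 10.4
tool_pos: [0.5696, -0.0539, 0.0413]
orientation: [-179.6, -2.0, 169.9]
force: [-8.8, 2.0, 4.8]
opening: 0.0438
```

```bash
python3 w.py
```

```text
10.4 tool [ 0.5696 -0.0539  0.0413] yaw [-179.64   -2.01  169.94] F [-8.8  2.   4.8] open 0.0438
shaker frame mm [-54.1  -2. ]
```

move_arm([
  [[-8, 1, 2], 0],
  [[-20, 3, 3], 0],
  [[-30, 5, 15], 0],
  [[-30, 5, 30], 0],
  [[-30, 5, 30], 0],
  [[-25, 4, 20], 0],
  [[0, 0, 0], 0],
  [[0, 0, 0], 0],
], jaw=-1)

```text
clock: 11.2
tool_pos: [0.4258, -0.0296, 0.1463]
orientation: [-180.0, -1.2, 170.0]
force: [0.3, 0.1, -0.4]
opening: 0.0001
```

```bash
python3 w.py; python3 look.py p6; python3 -c "
import cv2
a=cv2.imread('pics/p6_top.png')[160:300,270:400];cv2.imwrite('pics/p6z.png',cv2.resize(a,None,fx=4.2,fy=4.2,interpolation=cv2.INTER_CUBIC))
a=cv2.imread('pics/p6_side.png')[190:290,265:405];cv2.imwrite('pics/p6s.png',cv2.resize(a,None,fx=5,fy=5,interpolation=cv2.INTER_CUBIC))"
```

```text
11.2 tool [ 0.4258 -0.0296  0.1463] yaw [-179.96   -1.2   170.04] F [ 0.3  0.1 -0.4] open 0.0001
shaker frame mm [-199.9   -3.5]
11.3 [ 0.42581997 -0.02987993  0.14549786] [-179.88869535   -1.31451435  170.00149499] [ 0.09788453 -0.26272647  0.27255499]
```

View pics/p6z.png

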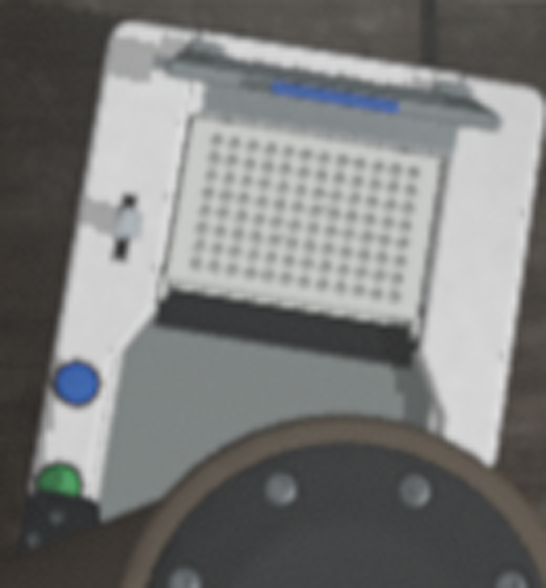

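View pics/p6s.png

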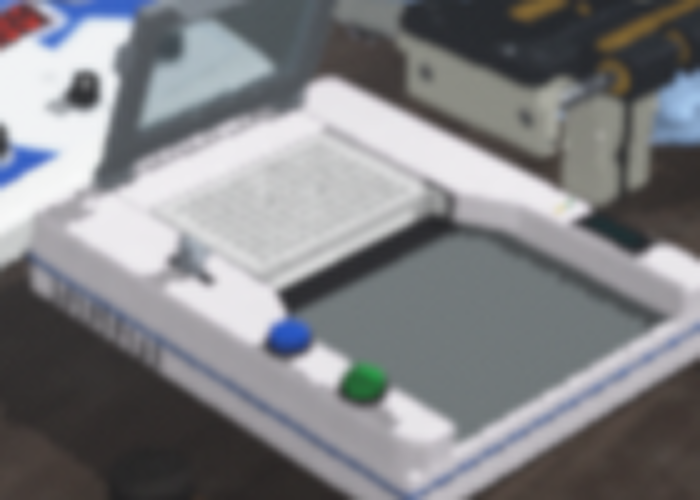

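Run:
```python
from h import *
s=ctrl.snapshot('top')
th=np.radians(-10.17);R=np.array([[np.cos(th),-np.sin(th)],[np.sin(th),np.cos(th)]]);t=np.array([.6236,-.0618])
f=lambda u,v,z:(R.T@(ray(s,(270+u/4.2,160+v/4.2),z)[:2]-t)*1e3).round(1)
for p in((168,287),(415,330),(197,116),(443,158)): print('plate',f(*p,.0544))
# brightness profile along shaker x at z .0544 for several y
g=cv2.cvtColor(s['color'],cv2.COLOR_RGB2GRAY)
for y in(-.045,-.02,.02,.045):
    X=np.array([[*(R@np.array([x,y])+t),.0544] for x in np.arange(-.066,.07,.003)])
    uv=proj(s,X).astype(np.float32); v=cv2.remap(g,uv[:,:1],uv[:,1:],cv2.INTER_LINEAR).ravel()
    print(y,[(int(round(x*1e3)),int(b)) for x,b in zip(np.arange(-.066,.07,.003),v) if x<-.03 or x>.03])
```

```text
plate [-45.4  60.5]
plate [-45.2 -62.5]
plate [41.7 61.4]
plate [ 42.3 -62.6]
-0.045 [(-66, 124), (-63, 85), (-60, 58), (-57, 57), (-54, 58), (-51, 56), (-48, 54), (-45, 89), (-42, 160), (-39, 186), (-36, 199), (-33, 193), (30, 190), (33, 176), (36, 187), (39, 198), (42, 170), (45, 147), (48, 143), (51, 140), (54, 140), (57, 139), (60, 134), (63, 131), (66, 134), (69, 115)]
-0.02 [(-66, 122), (-63, 82), (-60, 58), (-57, 58), (-54, 58), (-51, 58), (-48, 58), (-45, 101), (-42, 167), (-39, 189), (-36, 198), (-33, 185), (30, 178), (33, 157), (36, 180), (39, 196), (42, 181), (45, 156), (48, 141), (51, 135), (54, 135), (57, 135), (60, 122), (63, 104), (66, 97), (69, 98)]
0.02 [(-66, 116), (-63, 74), (-60, 57), (-57, 58), (-54, 59), (-51, 59), (-48, 58), (-45, 103), (-42, 162), (-39, 188), (-36, 199), (-33, 185), (30, 187), (33, 181), (36, 194), (39, 197), (42, 177), (45, 152), (48, 136), (51, 134), (54, 134), (57, 134), (60, 120), (63, 103), (66, 97), (69, 102)]
0.045 [(-66, 112), (-63, 70), (-60, 57), (-57, 58), (-54, 58), (-51, 57), (-48, 59), (-45, 109), (-42, 166), (-39, 189), (-36, 199), (-33, 189), (30, 183), (33, 181), (36, 194), (39, 195), (42, 162), (45, 146), (48, 136), (51, 134), (54, 135), (57, 134), (60, 127), (63, 125), (66, 126), (69, 109)]
```

The plate is square: near edge at x ≈ -44 mm, far edge at +43, and it stalled hard at 9 N. That reads as home, with the rollers behind the corners. Next I'll go over and behind the open lid.

move_arm([
  [[0, 0, 45], 0],
  [[10, -2, 45], 0],
  [[40, -7, 10], 0],
  [[45, -8, 0], 0],
  [[45, -8, 0], 0],
  [[45, -8, 0], 0],
  [[45, -7, 0], 0],
  [[25, -3, 0], 0],
])

```text
clock: 12.15
tool_pos: [0.6908, -0.0782, 0.2395]
orientation: [-179.5, -2.0, 169.9]
force: [-0.3, -0.5, 0.1]
opening: 0.0004
```

```bash
python3 w.py; python3 look.py p7
```

```text
12.15 tool [ 0.6908 -0.0782  0.2395] yaw [-179.52   -1.97  169.86] F [-0.3 -0.5  0.1] open 0.0004
shaker frame mm [69.5 -4.5]
12.25 [ 0.69048503 -0.07804949  0.23779155] [-179.48600566   -2.09307037  169.8305911 ] [-0.24250747 -0.20758909 -0.35553199]
```

View pics/p7.png

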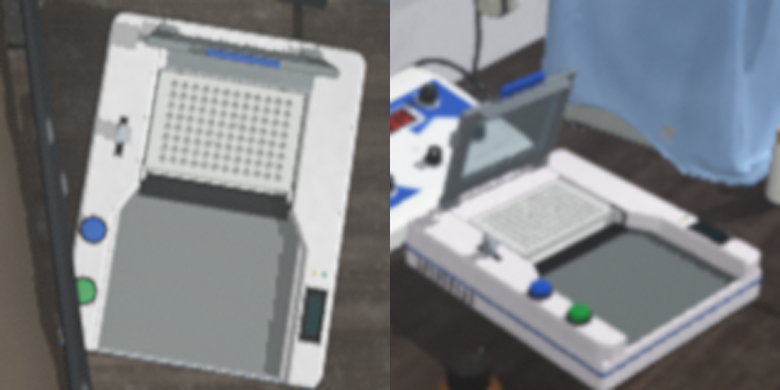

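```bash
python3 -c "
import cv2
a=cv2.imread('pics/p7_top.png');b=cv2.imread('pics/p7_side.png')
cv2.imwrite('pics/p7f.png',cv2.resize(cv2.hconcat([a,b]),(800,300)))"
python3 - <<'E'
from plant import ctrl
o=ctrl.get_obs();print(o['joint_pos'].round(1),o['clock'])
E
```

```text
[   9.4   23.4    6.5   -0.2  -75.3 -109.5] 12.25
```

View pics/p7f.png

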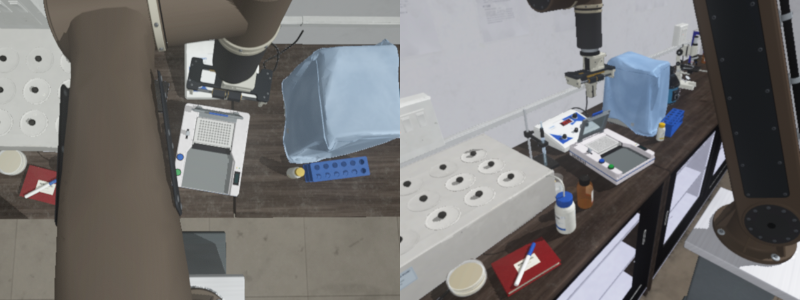

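move_arm([
  [[-3, 4, -15], 0],
  [[0, 0, -20], 0],
  [[0, 0, -20], 0],
  [[0, 0, -15], 0],
  [[0, 0, -4], 0],
  [[0, 0, 0], 0],
  [[0, 0, 0], 0],
  [[0, 0, 0], 0],
])

```text
clock: 13.05
tool_pos: [0.6879, -0.0766, 0.1514]
orientation: [-179.2, -2.7, 169.6]
force: [0.2, 0.1, 0.4]
opening: 0.0004
```

```bash
python3 w.py; python3 look.py p8
```

```text
13.05 tool [ 0.6879 -0.0766  0.1514] yaw [-179.21   -2.75  169.61] F [0.2 0.1 0.4] open 0.0004
shaker frame mm [66.4 -3.4]
13.15 [ 0.68802354 -0.07652425  0.15168929] [-179.22665044   -2.71030396  169.61474082] [-0.49844202 -0.02526946 -0.36857765]
```

View pics/p8.png

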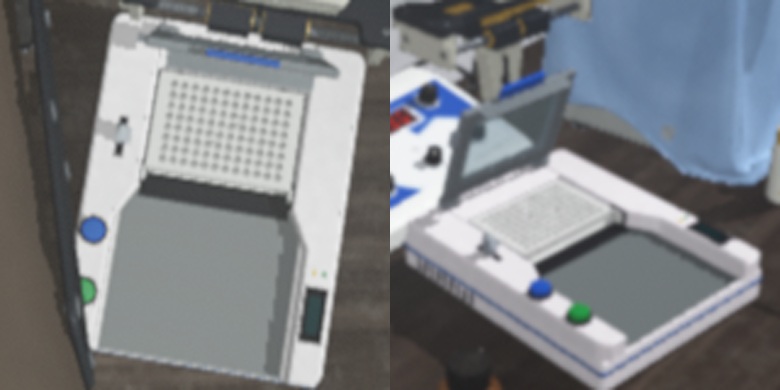

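move_arm([
  [[-6, 2, 8], 0],
  [[-9, 2, 5], 0],
  [[-9, 2, 0], 0],
  [[-9, 2, -1], 0],
  [[-8, 2, -3], 0],
  [[-4, 1, -2], 0],
  [[0, 0, 0], 0],
  [[0, 0, 0], 0],
])

```text
clock: 13.95
tool_pos: [0.6394, -0.0642, 0.1625]
orientation: [-179.3, -2.4, 169.7]
force: [1.6, 0.1, 0.1]
opening: 0.0004
```

```bash
python3 w.py; python3 look.py p9
```

```text
13.95 tool [ 0.6394 -0.0642  0.1625] yaw [-179.32   -2.4   169.66] F [1.6 0.1 0.1] open 0.0004
shaker frame mm [16.4  0.2]
14.05 [ 0.63957689 -0.06429635  0.16247295] [-179.3210622    -2.40597108  169.65312179] [ 0.02346443 -0.20353984  0.06609858]
```

View pics/p9.png

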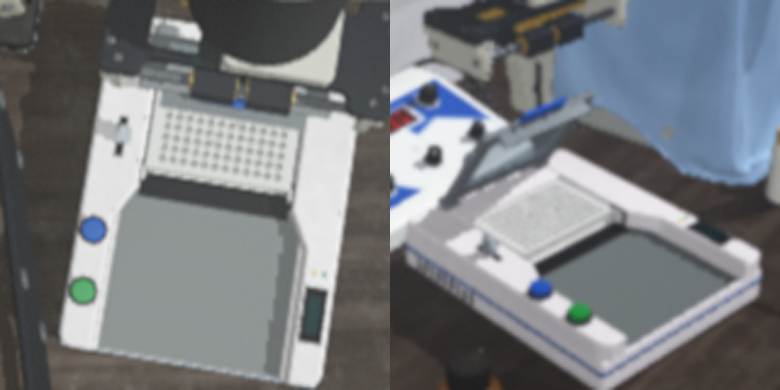

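move_arm([
  [[-3, 0.5, -6], 0],
  [[-5, 1, -5], 0],
  [[-5, 1, -6], 0],
  [[-4, 1, -6], 0],
  [[-4, 1, -6], 0],
  [[-3, 0.5, -6], 0],
  [[-1, 0, -3], 0],
  [[0, 0, 0], 0],
])

```text
clock: 14.85
tool_pos: [0.6117, -0.0591, 0.1199]
orientation: [-179.3, -2.5, 169.6]
force: [0.4, 0.2, -0.4]
opening: 0.0005
```

```bash
python3 w.py; python3 look.py p10
```

```text
14.85 tool [ 0.6117 -0.0591  0.1199] yaw [-179.28   -2.54  169.63] F [ 0.4  0.2 -0.4] open 0.0005
shaker frame mm [-11.7   0.3]
14.95 [ 0.61217308 -0.05914843  0.12042174] [-179.28230814   -2.5014043   169.62932229] [-0.20417745  0.35038669  0.93136525]
```

View pics/p10.png

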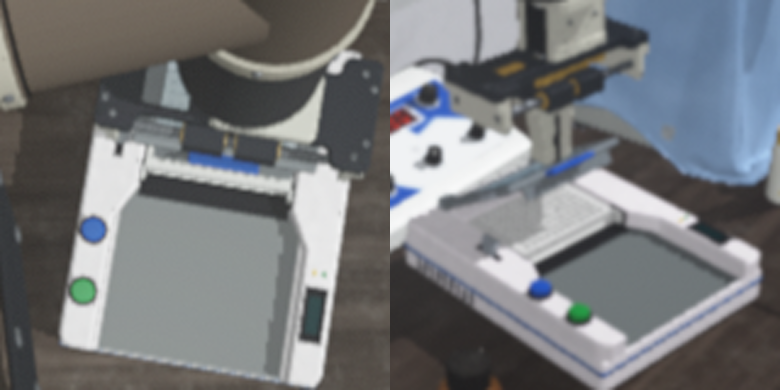

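move_arm([
  [[-5, 1, -5], 0],
  [[-5, 1, -6], 0],
  [[-5, 1, -6], 0],
  [[-5, 1, -7], 0],
  [[-4, 0.5, -7], 0],
  [[-1, 0.5, -6], 0],
  [[0, 0, -3], 0],
  [[0, 0, 0], 0],
])

```text
clock: 15.75
tool_pos: [0.5863, -0.0539, 0.0781]
orientation: [-179.3, -2.3, 169.7]
force: [0.1, -0.8, 3.2]
opening: 0.0003
```

```bash
python3 w.py; python3 look.py p11
```

```text
15.75 tool [ 0.5863 -0.0539  0.0781] yaw [-179.3    -2.32  169.66] F [ 0.1 -0.8  3.2] open 0.0003
shaker frame mm [-37.7   1. ]
15.85 [ 0.58635772 -0.05388408  0.07842594] [-179.30600472   -2.3148846   169.65239607] [ 0.72071901 -0.27855879  2.34437318]
```

View pics/p11.png

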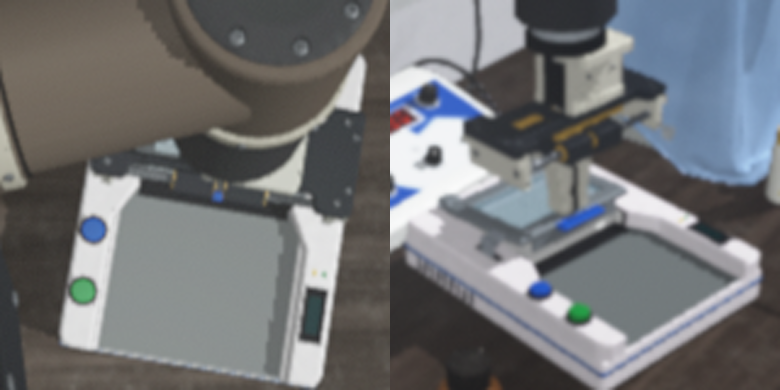

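move_arm([
  [[-4, 0.5, -2], 0],
  [[-3, 0.5, -3], 0],
  [[0, 0, -3], 0],
  [[0, 0, -3], 0],
  [[0, 0, -3], 0],
  [[0, 0, -3], 0],
  [[0, 0, -3], 0],
  [[0, 0, -3], 0],
])

```text
clock: 16.65
tool_pos: [0.5811, -0.0526, 0.0654]
orientation: [-179.3, -1.9, 169.9]
force: [-10.1, 3.3, 29.1]
opening: 0.0003
```

```bash
python3 w.py
```

```text
16.65 tool [ 0.5811 -0.0526  0.0654] yaw [-179.28   -1.93  169.92] F [-10.1   3.3  29.1] open 0.0003
shaker frame mm [-43.    1.3]
```

move_arm([
  [[0, 0, 3], 0],
  [[0, 0, 10], 0],
  [[0, 0, 25], 0],
  [[-30, 5, 10], 0],
  [[-45, 8, 0], 0],
  [[-45, 8, 0], 0],
  [[-10, 1, 0], 0],
  [[0, 0, 0], 0],
])

```text
clock: 17.45
tool_pos: [0.443, -0.031, 0.1129]
orientation: [-179.2, -2.4, 169.8]
force: [0.6, 0.9, 0.8]
opening: 0.0003
```

```bash
python3 w.py; python3 look.py p12
```

```text
17.45 tool [ 0.443  -0.031   0.1129] yaw [-179.16   -2.43  169.76] F [0.6 0.9 0.8] open 0.0003
shaker frame mm [-182.8   -1.8]
17.55 [ 0.44475485 -0.03093619  0.11289218] [-179.16381978   -2.40057672  169.7381045 ] [ 0.54599647 -0.6393936   1.2253131 ]
```

View pics/p12.png

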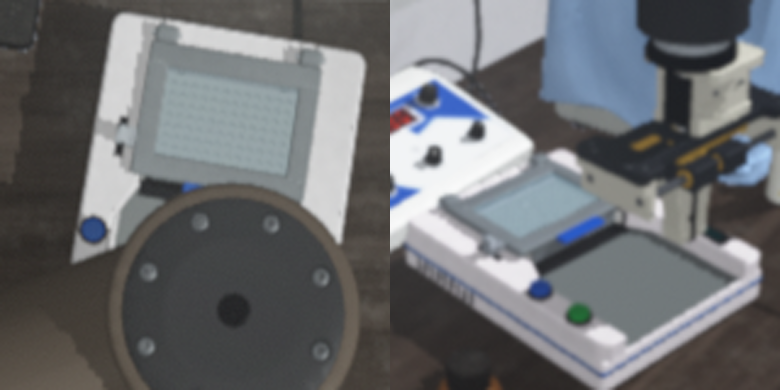

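Run:
```python
from h import *
s=ctrl.snapshot('side')
for c,st in blobs(s,(100,110,50),(125,255,255),(315,205,360,270)): print(c,st)
a=s['color'][215:275,270:350,::-1]; b=cv2.imread('pics/side0.png')[215:275,270:350]
cv2.imwrite('pics/cmp.png',cv2.resize(cv2.hconcat([b,a]),None,fx=5,fy=5,interpolation=cv2.INTER_CUBIC))
```

```text
[337.9 235.1] [329, 230, 19, 11, 87]
[322.5 257.1] [319, 254, 8, 7, 41]
```

View pics/cmp.png

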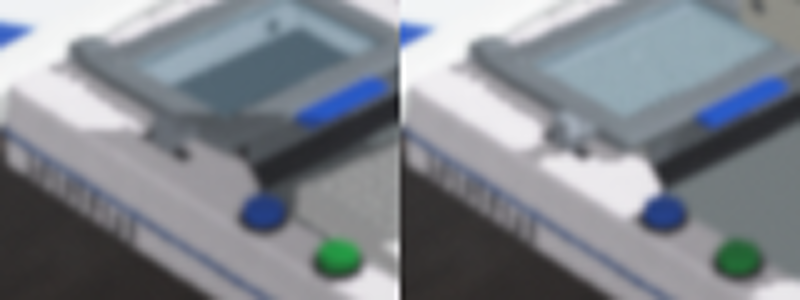

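The tab is at exactly its original pixel (337.9, 235.1), so the lid is latched. Now the start button.

move_arm([
  [[8, 15, 0], 0],
  [[15, 30, 0], 0],
  [[15, 30, 0], 0],
  [[7, 12, -5], 0],
  [[2, 2, -15], 0],
  [[0, 0, -10], 0],
  [[0, 0, 0], 0],
  [[0, 0, 0], 0],
])

```text
clock: 18.4
tool_pos: [0.5015, 0.064, 0.0783]
orientation: [-179.0, -2.5, 169.5]
force: [-0.7, -0.0, 1.1]
opening: 0.0006
```

```bash
python3 w.py;python3 look.py p13
```

```text
18.4 tool [0.5015 0.064  0.0783] yaw [-178.97   -2.52  169.51] F [-0.7 -0.   1.1] open 0.0006
shaker frame mm [-142.   102.1]
18.5 [0.50145972 0.06400047 0.07880059] [-179.00719467   -2.4817265   169.49568716] [ 0.6815787  -0.43450336 -0.28277318]
```

View pics/p13.png

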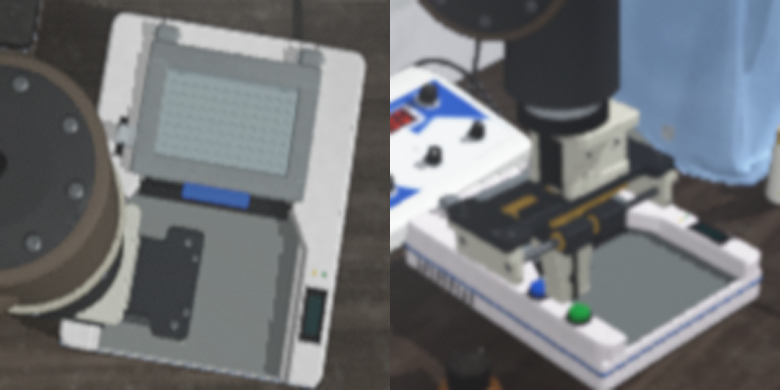

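move_arm([
  [[-7, -4, 0], 0],
  [[-2, 0, 0], 0],
  [[0, 0, -4], 0],
  [[0, 0, -4], 0],
  [[0, 0, -3], 0],
  [[0, 0, 0], 0],
  [[0, 0, 0], 0],
  [[0, 0, 0], 0],
])

```text
clock: 19.3
tool_pos: [0.492, 0.0591, 0.0687]
orientation: [-179.1, -2.3, 169.4]
force: [-0.2, -0.2, -0.4]
opening: 0.0003
```

```bash
python3 w.py
```

```text
19.3 tool [0.492  0.0591 0.0687] yaw [-179.13   -2.33  169.44] F [-0.2 -0.2 -0.4] open 0.0003
shaker frame mm [-150.5   95.5]
```

move_arm([
  [[0, 0, -2], 0],
  [[0, 0, -2], 0],
  [[0, 0, -2], 0],
  [[0, 0, -2], 0],
  [[0, 0, -2], 0],
  [[0, 0, -2], 0],
  [[0, 0, -2], 0],
  [[0, 0, -2], 0],
])

```text
clock: 20.1
tool_pos: [0.4925, 0.0592, 0.0609]
orientation: [-179.1, -2.2, 169.7]
force: [-9.7, 0.4, 25.8]
opening: 0.0003
```

```bash
python3 w.py
```

```text
20.1 tool [0.4925 0.0592 0.0609] yaw [-179.08   -2.18  169.71] F [-9.7  0.4 25.8] open 0.0003
shaker frame mm [-150.    95.7]
```

Start bottomed out at z = 60.9 mm with 26 N. Now I'll lift clear.

move_arm([
  [[0, 0, 3], 0],
  [[0, 0, 10], 0],
  [[0, 0, 30], 0],
  [[0, 0, 40], 0],
  [[-10, -10, 40], 0],
  [[-20, -30, 20], 0],
  [[-10, -20, 0], 0],
  [[0, 0, 0], 0],
])

```text
clock: 20.9
tool_pos: [0.4508, -0.0026, 0.2116]
orientation: [-179.1, -2.1, 169.8]
force: [0.6, 0.7, -0.4]
opening: 0.0002
```

```bash
python3 w.py;python3 look.py p14; python3 -c "
import cv2
a=cv2.imread('pics/p14_top.png');b=cv2.imread('pics/p14_side.png')
c=cv2.resize(cv2.hconcat([a,b]),(800,300));d=cv2.resize(cv2.imread('pics/p14.png'),(600,300))
d=cv2.copyMakeBorder(d,0,0,0,200,0);cv2.imwrite('pics/p14f.png',cv2.vconcat([c,d]))"
```

```text
20.9 tool [ 0.4508 -0.0026  0.2116] yaw [-179.06   -2.09  169.8 ] F [ 0.6  0.7 -0.4] open 0.0002
shaker frame mm [-180.1   27.6]
21.0 [ 0.451914   -0.00138203  0.21113428] [-179.03886468   -2.09020428  169.82341781] [-0.29537927  0.61057617  0.44891298]
```

View pics/p14f.png

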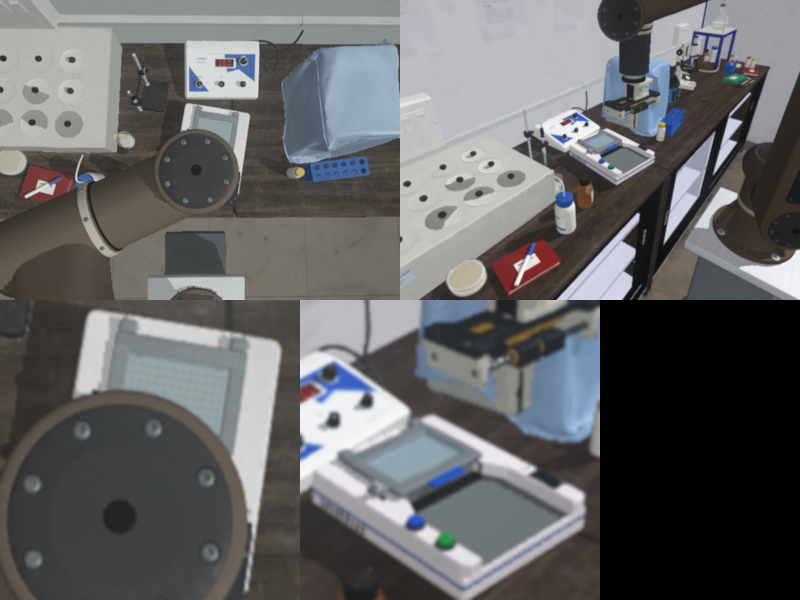

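The lid is shut with the plate visible under the window, the bottles stand where they were, and the gripper is clear. I'm handing the job in.

```bash
python3 -c "
from plant import ctrl
print(ctrl.close_job())"
```

```text
the job is handed in; nothing more can be done
None
```

The plate is loaded and the run started, in the order asked. I handed the job in at about 21 s, with the gripper in free air.

- **Release:** I pressed the blue button to about 4–5 mm of travel, and the next picture showed the lid open.
- **Plate:** I pushed it flat along the tray with both fingers until it stopped dead at about 9 N. In the top view it lay square, with its edges at about x = -44 and +43 mm; home is ±42.75, so it agrees to within about 1.5 mm. I judged the rollers closed from its position and from the lid shutting, since they were too small to see clearly.
- **Lid:** I brought it round from behind and pressed its front bar down, with 29 N measured at the end. After I let go, the blue tab sat on exactly its original pixel in the side view, so the latch holds.
- **Start:** I pressed the green button only after that check. The finger ended at z = 60.9 mm (about 5 mm of travel) with 26 N, so it bottomed out.
- **Bottles:** In the last pictures they look to be standing where they were. I did not measure their positions.
- **Disagreement:** The two cameras differed by about 5 mm on the buttons. I relied mainly on the top view, and both presses landed.

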